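Snap the missing hook clip onto the utensil rail

TASK

One double hook has come off the low utensil rail. Pick it up, stand it upright astride the tube over the middle of the bare black rubber sleeve, hooks square to the tube, and let go of it there while its spread lips still only rest on the tube; then press its top down until both sprung arms snap round the tube and it sits fully home, upright, and move the hand away. Leave the cup, the sugar bowl and the salt shaker as they stand.

Things in the scene. Friction and masses are not known exactly. Their poses are not given: they have to be found in the camera images.
- clip_grip (a point): Loose grey clip with two steel hooks, standing on its lips. Centre of its grip block (26 mm in x, 22 in y, 27.5 tall), 48 mm above the lip tips, 13.75 below the flat top. Clip is 61.75 mm tall, 24 mm in y, 90 mm in x over the hooks, 70 g. z up, y along its bore (and the tube once fitted), x along the hooks; same after a half turn about z. Grip the block across y, clear of the hooks.
- clip_bore (a point): Same clip and axes: centre of its bore, 31 mm below clip_grip; on the tube's axis when home. Below it the lips flare to 28 mm under a throat of 15 mm, for the 22 mm tube. Set loosely on the tube the lips hold this point 17 mm above the tube's axis; a downward push of about 10 N spreads the arms, past half way it snaps on by itself, then stops hard.
- clip_arm_f (a joint): Spring arm of the clip on its -x side: 0 closed, positive when bent outward (rad). About 0.17 while passing the tube's widest point, 0 to 0.03 when snapped home.
- clip_arm_b (a joint): The same for the arm on its +x side.
- bay: The bare black rubber sleeve on the tube, where the clip belongs: 40 mm long, 22 mm in diameter like the tube. The origin is at its middle on the tube's axis (75 mm above the worktop); y runs along the tube, z up.
- rail: Utensil rail, fixed: a level steel tube, 22 mm diameter, 246 mm long, axis 75 mm above the worktop, on two posts on a dark plate 85 x 270 x 12 mm. Origin under the plate's middle; y along the tube. Three black sleeves at -75, 0 and +75 mm along y: two carry fitted hook clips, the third (any of them) is bare.
- fitted_a: A hook clip like the loose one, already fitted and fixed on the rail. The origin is on its mid axis, 17 mm below the tube's axis; its flat top is 61.75 mm above the origin.
- fitted_b: The other fitted hook clip, the same.
- espresso_cup: White cup with a handle, 62 x 92 x 51 mm, origin under its centre. A bystander.
- sugar_bowl: White round bowl with a lid, 95 mm across, 74 mm tall, origin under its centre. A bystander.
- salt_shaker: Shaker, 44 mm across, 90 mm tall, origin under its centre. A bystander.
Mind the look-alikes: they are no part of the job. What is shaped like the part that bears clip_grip but orange is not meant.

How it is judged:
On the way, in this order (a step that is already met when the one before it is completed fails the run):
1. the clip stands by itself astride the tube over the bare sleeve, let go, not yet snapped on (z of clip_bore in the frame of bay between 0.009 and 0.024 m and x of clip_bore in the frame of bay between -0.006 and 0.006 m and y of clip_bore in the frame of bay between -0.012 and 0.012 m and angle between clip_bore's own z axis and vertical below 0.3 rad and contact force between clip and the fingers below 0.1 N), for 0.2 s.
2. the clip has snapped home on the tube (z of clip_bore in the frame of bay between -0.003 and 0.003 m and x of clip_bore in the frame of bay between -0.003 and 0.003 m and value of joint each of clip_arm_f, clip_arm_b below 0.09 rad), for 0.2 s.
At the end, for the whole second after the job is handed in: The clip is snapped home on the tube: its bore within 3 mm of the tube's axis, both arms closed (under 0.09 rad), its middle within 12 mm of the sleeve's middle, upright within 0.3 rad, square to the tube within 0.1 rad, at rest (all of step 2 and y of clip_bore in the frame of bay between -0.012 and 0.012 m and angle between clip_bore's own z axis and vertical below 0.3 rad and angle between the y axis of clip_bore and the y axis of bay, either way round below 0.1 rad and linear speed of clip below 0.02 m/s); the robot touches nothing.
It fails at once if the espresso cup is shifted more than 3 cm or tipped over (distance of espresso_cup from where it was at the start of the episode above 0.03 m or angle between espresso_cup's own z axis and vertical above 0.5 rad).
It fails at once if the sugar bowl is shifted more than 3 cm or tipped over (distance of sugar_bowl from where it was at the start of the episode above 0.03 m or angle between sugar_bowl's own z axis and vertical above 0.5 rad).
It fails at once if the salt shaker is shifted more than 3 cm or tipped over (distance of salt_shaker from where it was at the start of the episode above 0.03 m or angle between salt_shaker's own z axis and vertical above 0.5 rad).
It also fails if it takes over 48 s, if anything falls off the work surface, if the arm or the gripper's body presses on something with over 40 N, if the wrist force passes 120 N, or if a joint passes its speed limit or range.

ROBOT

A 6-joint arm with a two-finger parallel gripper is mounted at the origin on a cart in front of the work surface, level with it; the furniture and walls round the work are solid. World frame = base frame: x ahead of the robot, y to its left, z up, the work surface at z = 0. Lengths are in m, angles in rad, forces in N, time in s.
With the tool pointing down it reaches from about 0.325 to 0.775 m from the base axis. Payload 5.5 kg.
Tool frame: the origin (TCP) lies midway between the tips of the shut fingers; the grasp point (between the pads) lies 19 mm behind it; z points along the fingers, y is the direction in which the jaws open and shut (so a half turn about z gives the same grasp; the last joint's range is limited). The gripper opens to 88 mm and grips with 3 to 60 N. Pads are 20 mm wide; open, the fingers measure 115 mm over their backs; the gripper's body (75 mm by 178 mm) begins 61 mm behind the grasp point.
Start: joints at [-1.351, 0.091, 1.231, -0, 1.82, -0.057], TCP at [0.164, -0.577, 0.186] pointing down, gripper open.
Joint ranges: [-2.87, 2.87], [-0.86, 2.18], [0.17, 2.46], [-1.51, 4.65], [0.06, 2.69], [-2.65, 2.65]. Speed limits (rad/s): [2.57, 2.57, 3.01, 3.14, 3.14, 3.14].

INTERFACE

Orientations are given as a unit quaternion [w, x, y, z].
In Python, from workcell import arm, snapshot, job_done gives the robot as it stands. The module is installed in compiled form; this text tells all that it offers.
- The arm moves only by the tool move_arm, never from a script. Its argument "moves" is a list of rows, each a list of 2 entries, a list of its own where there are three numbers: the shift along the tool's x, y, z each as a share of 100 mm, from -1 to 1, then the turn, a rotation vector about the tool's x, y, z each as a share of pi rad, from -1 to 1. A call has exactly 5 rows; each row is the pose to reach, as a shift and turn from the pose commanded when the call began, along the tool's axes at that moment, turning the shorter way round; what a row does not reach only later rows make up. A row lasts 1/12 s, in which the tool goes at most 41.7 mm and 7.16 degrees, less where a joint would pass 70% of its speed; a pose out of reach is approached as far as the arm can. A call with a number of a shift or a turn outside -1 to 1 is refused whole. A call with a gripper value outside its range is refused whole. "gripper" is the opening, from 0 (shut) to 1 (fully open), set as the call begins (left out, the last holds). The fingers move at their own pace and stop on an object; "force" is the grip in N (left out, the last holds). Time passes only in rows, so rows that repeat a pose let the fingers close, or fill a call up. It gives the time, the measured TCP pose, the force and the opening at its end, in the units of the state.
- arm.read_state(): the state, without advancing time (a new reading comes with each control period).
- snapshot(name): name is "scene" or "top"; returns a dict with "image" (400x640x3 uint8, red, green, blue), "fov_y" (degrees; the focal length in pixels is half the picture's height over the tangent of half this angle, whatever the lens; pixels are square), "cx", "cy" (the principal point, pixels), "k1" (the pictures are not rectified: a ray, as slopes to the right and down, at radius r is drawn at 1 + k1 r^2 times it, then the intrinsics apply), "position" and "rotation" of the camera in the world. Camera axes: x right, y down, z forward; pixel columns grow to the right and rows downward; lengths in m; the calibration is good to about 2 mm. A picture is of the moment at which its call begins. There is no depth.
- job_done(): hands the job in, once; it reports no verdict.
The state is a dict: "t": time; "joint_positions": joint angles; "qvel": joint speeds; "joint_torque": joint torques, N m; "position": TCP position; "tool_rot": TCP orientation; "ft_force": force on the tool from outside, world axes, zero at the start; "moment": the same for the moment, N m; "opening": finger opening in m.
Only numpy, scipy, OpenCV 4.12 (cv2) and the standard library are available. Lean on these libraries where they do the work, as an engineer would, in place of code of your own. Each camera call takes 0.05 s, during which the arm holds its last target.

## Working session

There is one attempt and no reset: what is moved stays moved. The work goes in short steps, Python scripts to look and compute and a tool call to move; the robot and the scene stay as the last step left them, time stands still between calls to the robot, and variables do not carry over. Pictures are saved under pics/ and viewed, and the job is handed in when it is done.

Besides the shell and the picture viewer there is one more tool, called after "Emit:" by a JSON object that holds its "fn" and its "kwargs". move_arm: Moves the arm, as the interface text tells. Its arguments: {"type":"object","properties":{"moves":{"type":"array"},"gripper":{"type":"number"},"force":{"type":"number"}},"required":["moves"]}

```bash
mkdir -p pics; cat > h.py <<'E'
import numpy as np, cv2
from workcell import arm, snapshot, job_done
import pickle
def take(n,tag):
    s=snapshot(n); cv2.imwrite(f'pics/{tag}.png',s['image'][:,:,::-1]); pickle.dump(s,open(f'pics/{tag}.pkl','wb')); return s
def load(tag): return pickle.load(open(f'pics/{tag}.pkl','rb'))
def K(s):
    f=200/np.tan(np.radians(s['fov_y'])/2); return f
def ray(s,u,v):
    f=K(s); d=np.array([(u-s['cx'])/f,(v-s['cy'])/f]); 
    x=d.copy()
    for _ in range(30): x=d/(1+s['k1']*(x@x))
    R=np.array(s['rotation']); 
    return np.array(s['position']),R@np.array([x[0],x[1],1])
def atz(s,u,v,z):
    p,d=ray(s,u,v); return p+d*(z-p[2])/d[2]
def proj(s,P):
    R=np.array(s['rotation']); c=R.T@(np.array(P)-np.array(s['position'])); x=c[:2]/c[2]; x=x*(1+s['k1']*(x@x)); f=K(s)
    return np.array([s['cx']+f*x[0],s['cy']+f*x[1]])
def tri(s1,a,s2,b):
    p,d=ray(s1,*a);q,e=ray(s2,*b); d=d/np.linalg.norm(d);e=e/np.linalg.norm(e)
    t=np.linalg.lstsq(np.c_[d,-e],q-p,rcond=None)[0]; x=p+t[0]*d;y=q+t[1]*e
    return (x+y)/2,np.linalg.norm(x-y)
def crop(tag,u0,v0,w,h,k,out):
    im=cv2.imread(f'pics/{tag}.png')[v0:v0+h,u0:u0+w]; cv2.imwrite(f'pics/{out}.png',cv2.resize(im,None,fx=k,fy=k,interpolation=cv2.INTER_CUBIC))
E
python3 - <<'E'
from h import *
for n in('scene','top'):
    s=take(n,n+'0'); print({k:s[k] for k in s if k!='image'})
print(arm.read_state())
E
```

```text
{'fov_y': 44.62008241657085, 'cx': 324.8315634099462, 'cy': 198.490226674422, 'k1': -0.1362840240203744, 'position': array([0.04675197, 0.64322285, 0.69345999]), 'rotation': array([ 0.17478956, -0.35856399,  0.82339463, -0.4036109 ])}
{'fov_y': 52.28044402044612, 'cx': 316.8662880607486, 'cy': 191.1107045331951, 'k1': -0.02687946320867185, 'position': array([0.48955412, 0.11723562, 0.93432622]), 'rotation': array([-0.03242949,  0.71546287, -0.69670715,  0.04074753])}
{'t': 0.1, 'joint_positions': array([-1.35066498e+00,  9.17868378e-02,  1.23178003e+00, -1.24218709e-06,
        1.81980218e+00, -5.67131856e-02]), 'qvel': array([-0.00054318, -0.00128727, -0.00390247, -0.00046818,  0.00074253,
       -0.00036222]), 'joint_torque': array([ 2.45392373e-03, -4.47857058e+01, -4.07570851e+01,  6.98835868e-02,
        2.83807068e-02, -1.07866356e-04]), 'position': array([ 0.16390929, -0.57682586,  0.18470983]), 'tool_rot': array([-8.85184898e-04,  9.90434556e-01,  1.37980438e-01, -7.30931251e-05]), 'ft_force': array([-0.1005071 , -0.45350451,  0.68969868]), 'moment': array([ 0.008431  ,  0.01544639, -0.02982477]), 'opening': 0.08803255542174823}
```

Rotation is a quaternion; adapt.

```bash
sed -i "s/R=np.array(s\['rotation'\])/R=q2R(s['rotation'])/" h.py; cat >> h.py <<'E'
from scipy.spatial.transform import Rotation as Ro
def q2R(q): return Ro.from_quat(np.roll(q,-1)).as_matrix()
E
python3 -c "
from h import *
print(ray(load('scene0'),320,200),ray(load('top0'),320,200))"
```

```text
(array([0.04675197, 0.64322285, 0.69345999]), array([ 0.58264848, -0.53077168, -0.61555669])) (array([0.48955412, 0.11723562, 0.93432622]), array([ 0.08200474, -0.01865149, -0.99672578]))
```

View pics/scene0.png

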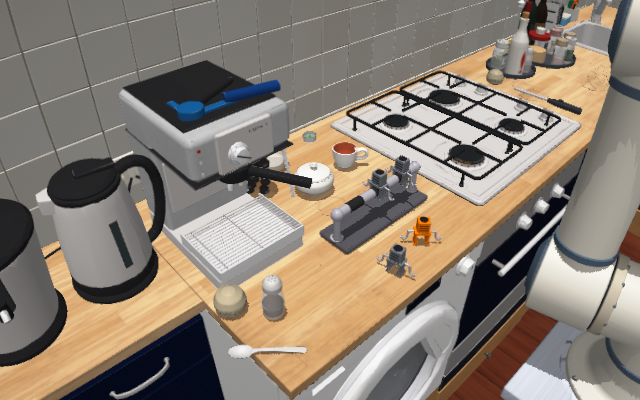

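View pics/top0.png

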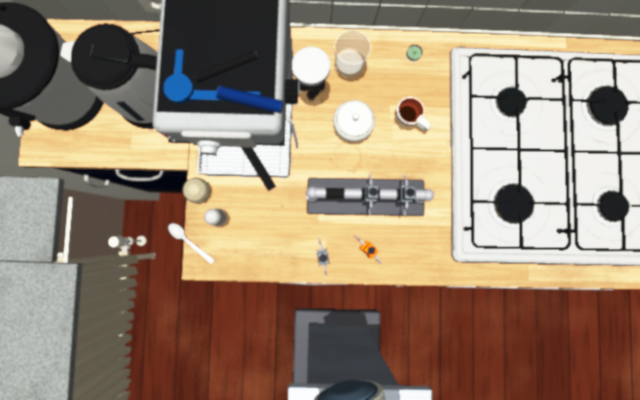

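Candidates for the loose clip: the grey one (scene 398,258; top 323,256), the orange look-alike (scene 424,230; top 370,249), and two fitted ones (top 373,194 and 406,195). The grey loose one matches the description. Next I'll crop in close.

```bash
python3 - <<'E'
from h import *
crop('scene0',315,140,150,145,5,'c1'); crop('top0',295,170,145,110,5,'c2')
E
```

```text
(no output)
```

View pics/c1.png

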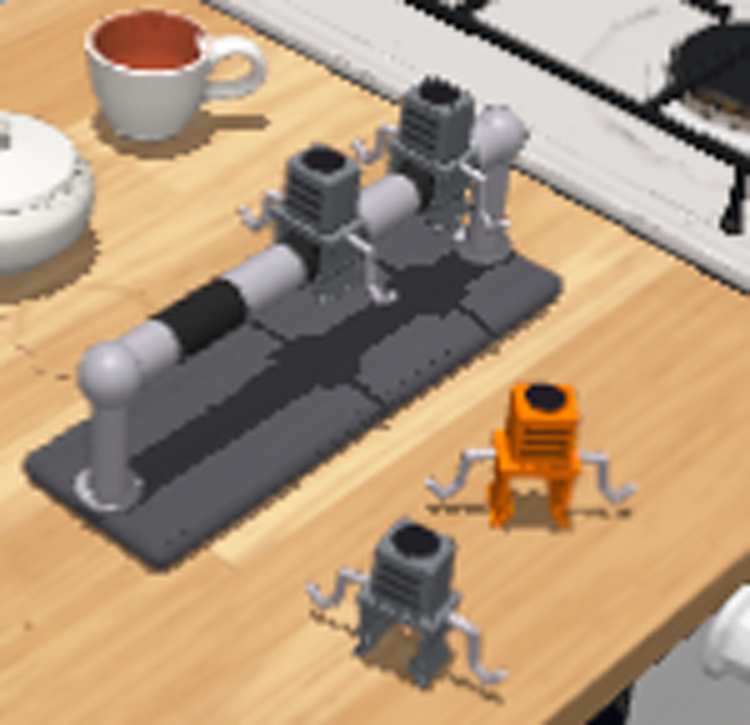

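View pics/c2.png

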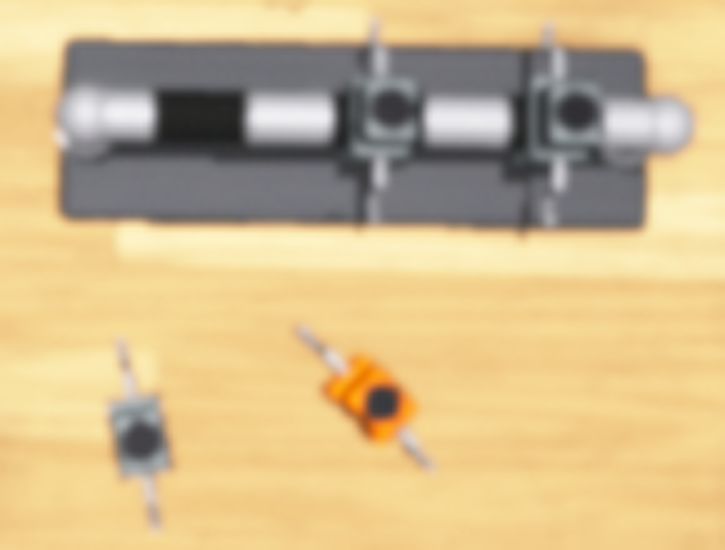

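```bash
python3 - <<'E'
from h import *
T=load('top0');S=load('scene0')
c2=lambda x,y:(295+(x+.5)/5-.5,170+(y+.5)/5-.5)
c1=lambda x,y:(315+(x+.5)/5-.5,140+(y+.5)/5-.5)
r=lambda x:np.round(x,4)
for n,a,b in(('loose',(140,440),(413,540)),('fitA',(393,109),(323,160)),('fitB',(577,111),(439,92)),('orange',(384,402),(545,398))):
    x,e=tri(T,c2(*a),S,c1(*b)); print(n,r(x),r(e),r(atz(T,*c2(*a),.06175)),r(atz(T,*c2(*a),.11975)),r(atz(S,*c1(*b),.06175)))
a=atz(T,*c2(120,345),.03);b=atz(T,*c2(155,525),.03);print('hooks',r(a),r(b),r((a+b)/2),np.linalg.norm(a-b),np.degrees(np.arctan2(*(a-b)[1::-1])))
for x,y in((157,114),(245,118),(201,116),(85,110),(675,122)):
    print('tube',r(atz(T,*c2(x,y),.075)))
# ball ends scene
for a,b in(((85,112),(108,375)),((672,124),(503,135))):
    print('ends',tri(T,c2(*a),S,c1(*b)))
# plate corners z=.012
P=[atz(T,*c2(*p),.012) for p in((65,40),(643,50),(643,228),(62,218))]
print(r(P), r(np.mean(P,0)))
E
```

```text
loose [0.4387 0.092  0.063 ] 0.0013 [0.4391 0.0923 0.0617] [0.4424 0.094  0.1198] [0.4389 0.0905 0.0617]
fitA [ 0.5764 -0.0049  0.1205] 0.0008 [ 0.583  -0.0134  0.0617] [ 0.5768 -0.0047  0.1198] [ 0.6304 -0.0716  0.0617]
fitB [ 0.5771 -0.0796  0.1208] 0.0021 [ 0.5843 -0.0932  0.0617] [ 0.578  -0.0792  0.1198] [ 0.631  -0.155   0.0617]
orange [ 0.457  -0.0116  0.0615] 0.0017 [ 0.4576 -0.0111  0.0617] [ 0.4598 -0.0026  0.1198] [ 0.4562 -0.012   0.0617]
hooks [0.4785 0.1013 0.03  ] [0.4006 0.0839 0.03  ] [0.4396 0.0926 0.03  ] 0.07979716165107639 12.526265062249285
tube [0.5768 0.0888 0.075 ]
tube [0.5761 0.0515 0.075 ]
tube [0.5764 0.0702 0.075 ]
tube [0.5776 0.1194 0.075 ]
tube [ 0.5793 -0.132   0.075 ]
ends (array([0.57612909, 0.1188256 , 0.07513469]), np.float64(0.0016796622794483108))
ends (array([ 0.57737126, -0.13184915,  0.07438135]), np.float64(0.0029213351000376645))
[[ 0.616   0.1296  0.012 ]
 [ 0.6187 -0.1356  0.012 ]
 [ 0.5371 -0.1355  0.012 ]
 [ 0.5347  0.1286  0.012 ]] [ 0.5766 -0.0032  0.012 ]
```

```bash
cat >> h.py <<'E'
def plan(pos,yaw_deg):
    st=arm.read_state(); R=q2R(st['tool_rot']); 
    Rt=Ro.from_euler('z',yaw_deg,degrees=True).as_matrix()@np.diag([1,-1,-1.])
    print('t',st['t'],'pos',np.round(st['position'],4),'yaw',np.degrees(np.arctan2(R[1,0],R[0,0])),'F',np.round(st['ft_force'],2),'open',st['opening'])
    print('shift',np.round(R.T@(np.array(pos)-st['position'])*10,3),'turn',np.round(Ro.from_matrix(R.T@Rt).as_rotvec()/np.pi,4))
E
python3 -c "
from h import *
plan([.439,.0915,.15],12.5)"
```

```text
t 0.1 pos [ 0.1639 -0.5768  0.1847] yaw 15.862000624333973 F [-0.1  -0.45  0.69] open 0.08803255542174823
shift [ 4.473 -5.676  0.358] turn [-0.0006 -0.      0.0187]
```

Emit:
{"fn": "move_arm", "kwargs": {"moves": [[[0.25, -0.3, 0], [0, 0, 0.0187]], [[0.5, -0.6, 0], [0, 0, 0.0187]], [[0.75, -0.95, 0], [0, 0, 0.0187]], [[0.75, -0.95, 0], [0, 0, 0.0187]], [[0.75, -0.95, 0], [0, 0, 0.0187]]], "gripper": 0.7, "force": 15}}

```text
t: 0.52
position: [0.2109, -0.4638, 0.1859]
tool_rot: [0.0, 0.994, 0.11, 0.0]
ft_force: [0.2, 0.3, -0.3]
opening: 0.0622
```

```bash
python3 -c "
from h import *
plan([.439,.0915,.15],12.5)"
```

```text
t 0.5167 pos [ 0.2109 -0.4638  0.1859] yaw 12.63354041900675 F [ 0.22  0.31 -0.26] open 0.06223268251590786
shift [ 3.44  -4.92   0.356] turn [ 0.0002 -0.      0.0007]
```

Emit:
{"fn": "move_arm", "kwargs": {"moves": [[[0.7, -1, 0], [0, 0, 0]], [[0.7, -1, 0], [0, 0, 0]], [[0.7, -1, 0], [0, 0, 0]], [[0.7, -1, 0], [0, 0, 0]], [[0.7, -1, 0], [0, 0, 0]]]}}

```text
t: 0.93
position: [0.2574, -0.3525, 0.1862]
tool_rot: [0.001, 0.994, 0.11, 0.0]
ft_force: [-1.0, 0.0, -0.5]
opening: 0.0613
```

Emit:
{"fn": "move_arm", "kwargs": {"moves": [[[0.7, -1, 0], [0, 0, 0]], [[0.7, -1, 0], [0, 0, 0]], [[0.7, -1, 0], [0, 0, 0]], [[0.7, -1, 0], [0, 0, 0]], [[0.7, -1, 0], [0, 0, 0]]]}}

```text
t: 1.35
position: [0.3041, -0.2402, 0.1859]
tool_rot: [0.001, 0.994, 0.11, -0.0]
ft_force: [-0.8, -0.6, -0.7]
opening: 0.0615
```

Emit:
{"fn": "move_arm", "kwargs": {"moves": [[[0.7, -1, 0], [0, 0, 0]], [[0.7, -1, 0], [0, 0, 0]], [[0.7, -1, 0], [0, 0, 0]], [[0.7, -1, 0], [0, 0, 0]], [[0.7, -1, 0], [0, 0, 0]]]}}

```text
t: 1.77
position: [0.3509, -0.1276, 0.1855]
tool_rot: [0.0, 0.994, 0.11, -0.0]
ft_force: [0.6, -0.1, 0.1]
opening: 0.0609
```

Emit:
{"fn": "move_arm", "kwargs": {"moves": [[[0.7, -1, 0], [0, 0, 0]], [[0.7, -1, 0], [0, 0, 0]], [[0.7, -1, 0], [0, 0, 0]], [[0.7, -1, 0], [0, 0, 0]], [[0.7, -1, 0], [0, 0, 0]]]}}

```text
t: 2.18
position: [0.3975, -0.0154, 0.1852]
tool_rot: [0.0, 0.994, 0.109, -0.001]
ft_force: [0.5, -0.6, -0.0]
opening: 0.0619
```

```bash
python3 -c "
from h import *
plan([.439,.0915,.12],12.5)"
```

```text
t 2.1833 pos [ 0.3975 -0.0154  0.1852] yaw 12.521896138737263 F [ 0.51 -0.59 -0.04] open 0.06189679909805178
shift [ 0.638 -0.954  0.65 ] turn [0.0002 0.0006 0.0001]
```

Emit:
{"fn": "move_arm", "kwargs": {"moves": [[[0.64, -0.955, 0], [0, 0, 0]], [[0.64, -0.955, 0], [0, 0, 0]], [[0.64, -0.955, 0.3], [0, 0, 0]], [[0.64, -0.955, 0.65], [0, 0, 0]], [[0.64, -0.955, 0.65], [0, 0, 0]]]}}

```text
t: 2.6
position: [0.4355, 0.0903, 0.112]
tool_rot: [0.001, 0.994, 0.108, -0.007]
ft_force: [-1.3, -0.9, -2.1]
opening: 0.0613
```

```bash
python3 - <<'E'
from h import *
plan([.439,.0915,.031],12.5)
take('scene','s1');take('top','t1')
crop('s1',300,120,180,160,4,'c3');crop('t1',280,170,140,120,5,'c4')
E
```

```text
t 2.6 pos [0.4355 0.0903 0.112 ] yaw 12.390785858766886 F [-1.26 -0.88 -2.08] open 0.061260981268398663
shift [ 0.048 -0.004  0.81 ] turn [-0.0001  0.0046 -0.0006]
```

View pics/c3.png

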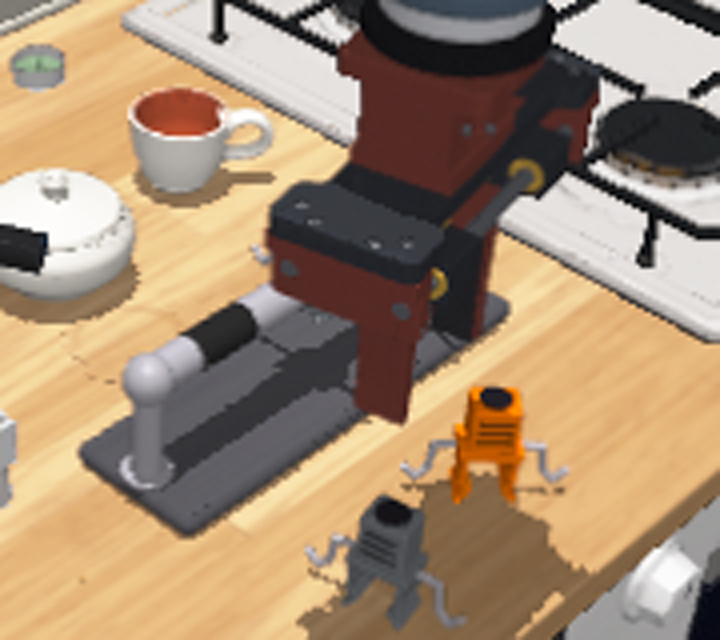

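View pics/c4.png

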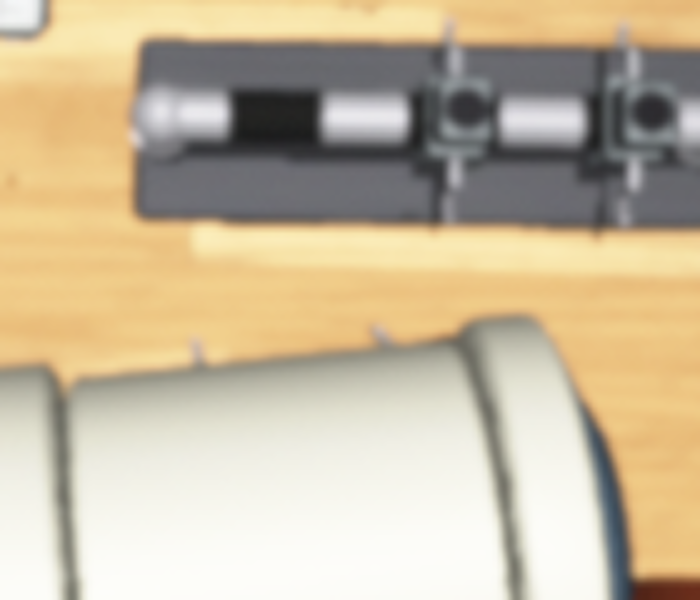

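```bash
python3 - <<'E'
from h import *
s=load('s1')
st=arm.read_state();R=q2R(st['tool_rot']);p=st['position']
for y in(-.045,-.031,0,.031,.045):
    q=proj(s,p+R@[0,y,0]); print(y,q,(q-[300,120])*4)
plan([.439,.0915,.031],12.5)
E
```

```text
-0.045 [388.62888505 238.21638097] [354.51554022 472.86552388]
-0.031 [392.47069506 233.78831589] [369.88278023 455.15326356]
0 [400.68102578 224.30992059] [402.7241031  417.23968236]
0.031 [408.50284442 215.26067789] [434.01137768 381.04271154]
0.045 [411.91419932 211.30803926] [447.65679729 365.23215705]
t 2.7 pos [0.4383 0.09   0.1197] yaw 12.293185462896238 F [-0.73  0.55 -0.18] open 0.06156605138071786
shift [ 0.014 -0.013  0.887] turn [ 0.0002  0.0013 -0.0011]
```

```bash
python3 - <<'E'
from h import *
s=take('scene','s2')
crop('s2',360,170,80,90,7,'c5')
st=arm.read_state();R=q2R(st['tool_rot']);p=st['position'];print(p)
im=cv2.imread('pics/c5.png')
for x in(-.01,.01):
  for y in(-.0575,-.031,.031,.0575):
    for z in (0,-.02):
      q=(proj(s,p+R@[x,y*.061/.088 if abs(y)>.04 else y,z])-[360,170]+.5)*7
      print(x,y,z,q); cv2.circle(im,tuple(int(a) for a in q),3,(0,255,0) if z==0 else (255,255,0),-1)
cv2.imwrite('pics/c5.png',im)
E
```

```text
[0.43948336 0.09033287 0.12212699]
-0.01 -0.0575 0 [245.48846538 476.01974813]
-0.01 -0.0575 -0.02 [252.94470327 415.64178245]
-0.01 -0.031 0 [262.3210596  456.31949276]
-0.01 -0.031 -0.02 [269.96058873 396.06072503]
-0.01 0.031 0 [373.74046038 325.5772797 ]
-0.01 0.031 -0.02 [382.47679846 266.26568815]
-0.01 0.0575 0 [388.79246317 307.86910245]
-0.01 0.0575 -0.02 [397.66143233 248.70665742]
0.01 -0.0575 0 [175.31244271 445.44186607]
0.01 -0.0575 -0.02 [181.63879101 385.19048076]
0.01 -0.031 0 [192.46622421 426.13936972]
0.01 -0.031 -0.02 [198.98866638 366.01184827]
0.01 0.031 0 [306.11508617 297.96936016]
0.01 0.031 -0.02 [313.82111534 238.81422467]
0.01 0.0575 0 [321.48218047 280.60046159]
0.01 0.0575 -0.02 [329.33280394 221.59714981]
```

View pics/c5.png

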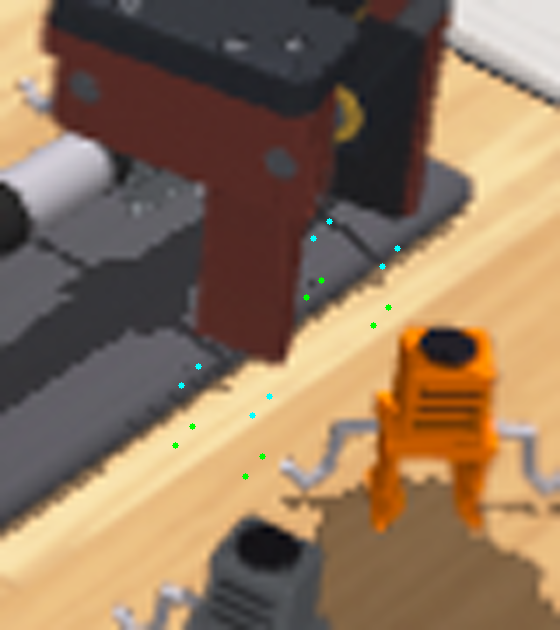

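```bash
python3 - <<'E'
from h import *
from scipy.optimize import least_squares
s=load('s2')
st=arm.read_state();R=q2R(st['tool_rot']);p=st['position'];print(p,st['opening'])
obs=[(195,335),(285,362),(400,215),(420,212)]
def f(v):
    w,x0,z0,yc=v; yo=.0575-.044+.0308
    pts=[(x0+w,-yo+yc,z0),(x0-w,-yo+yc,z0),(x0-w,.031+yc,z0),(x0-w,yo+yc,z0)]
    return np.ravel([(proj(s,p+R@np.array(q))-[360,170]+.5)*7-o for q,o in zip(pts,obs)])
r=least_squares(f,[.01,0,0,0]);print(r.x,r.fun)
E
```

```text
[0.43948336 0.09033287 0.12212699] 0.061354347434318626
[0.01325289 0.03620263 0.04283783 0.09432553] [ 2.32091003 -5.54747254 -4.18759412  2.38874784  1.03739506 11.54599548
  0.96934819 -8.36607009]
```

```bash
python3 - <<'E'
from h import *
from scipy.optimize import least_squares
s=load('s2')
st=arm.read_state();R=q2R(st['tool_rot']);p=st['position']
obs=[(195,335),(285,362),(400,215),(420,212)]
def f(v,full=False):
    w,x0,z0,yo,yi=v; yc=0
    pts=[(x0+w,-yo+yc,z0),(x0-w,-yo+yc,z0),(x0-w,yi+yc,z0),(x0-w,yo+yc,z0)]
    return np.ravel([(proj(s,p+R@np.array(q))-[360,170]+.5)*7-o for q,o in zip(pts,obs)])
r=least_squares(f,[.01,0,0,.045,.031]);print(r.x,r.fun)
r=least_squares(lambda v:f([v[0],0,v[1],v[2],v[3]]),[.01,0,.045,.031]);print(r.x,r.fun)
im=cv2.imread('pics/t1.png'); print(proj(load('t1'),p))
E
```

```text
[ 0.01150585 -0.00291381 -0.0367587   0.03733107  0.03146142] [ 2.11544803 -5.05540619 -4.60996732  2.79667431  6.27278864  5.45801145
 -3.62574038 -3.1536024 ]
[ 0.01277607 -0.03540284  0.03616674  0.03360247] [-10.95558805  -9.57210323  -8.90035387   1.96575105   3.57260304
   3.11517185 -12.01210976   1.05113228]
[324.44391903 259.23539111]
```

Emit:
{"fn": "move_arm", "kwargs": {"moves": [[[0, 0, 0], [0, 0, 0]], [[0, 0, 0], [0, 0, 0]], [[0, 0, 0], [0, 0, 0]], [[0, 0, 0], [0, 0, 0]], [[0, 0, 0], [0, 0, 0]]], "gripper": 0.45}}

```text
t: 3.17
position: [0.4392, 0.0927, 0.1217]
tool_rot: [0.0, 0.994, 0.109, 0.001]
ft_force: [0.6, 0.3, -0.9]
opening: 0.0395
```

```bash
python3 - <<'E'
from h import *
s=take('scene','s3')
crop('s3',360,150,100,120,5,'c6')
st=arm.read_state();R=q2R(st['tool_rot']);p=st['position'];print(p)
im=cv2.imread('pics/c6.png')
for x in(-.01,.01):
  for y in(-.02,.02):
    for z in (0,-.019,-.04):
      q=(proj(s,p+R@[x,y,z])-[360,150]+.5)*5
      cv2.circle(im,tuple(int(a) for a in q),3,{0:(0,255,0),-.019:(255,255,0)}.get(z,(255,0,255)),-1)
cv2.imwrite('pics/c6.png',im)
plan([.439,.0915,.031],12.5)
E
```

```text
[0.43901302 0.09282934 0.12131971]
t 3.2167 pos [0.439  0.0928 0.1213] yaw 12.490018426404646 F [0.14 0.01 0.38] open 0.03965426437698373
shift [-0.004  0.013  0.903] turn [ 0.     -0.0003 -0.0001]
```

View pics/c6.png

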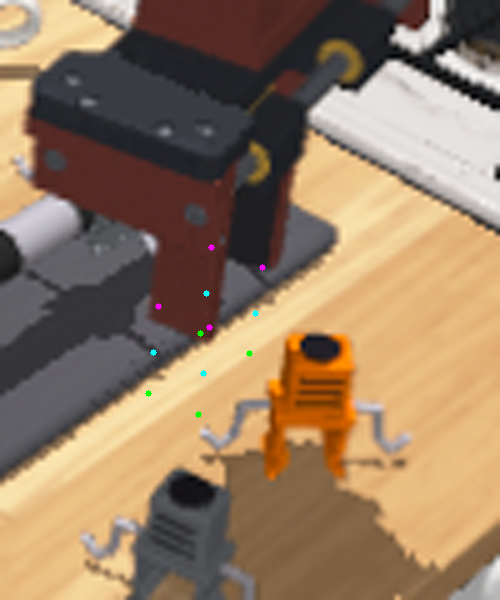

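```bash
python3 - <<'E'
from h import *
s=take('top','t3')
print(proj(s,arm.read_state()['position']), arm.read_state()['joint_positions'])
E
```

```text
[323.11848558 259.46234578] [ 1.32764539e-01 -3.27006741e-01  1.73089218e+00 -3.94266341e-05
  1.73721669e+00  1.48539523e+00]
```

View pics/t3.png

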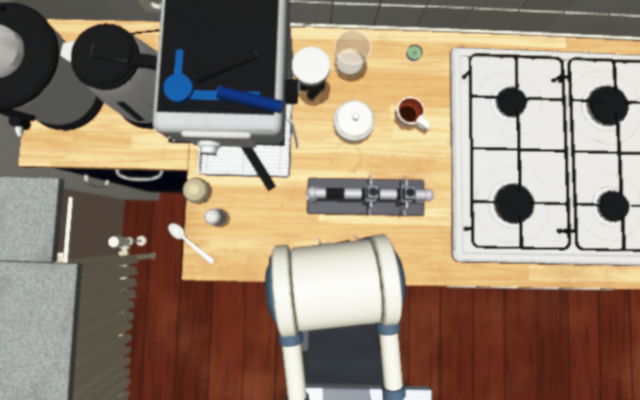

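View pics/s3.png

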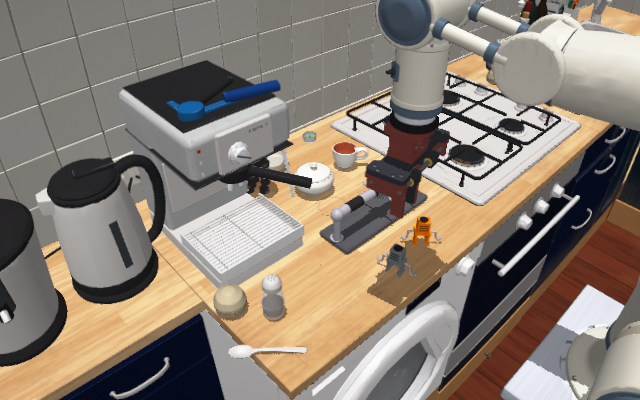

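```bash
python3 - <<'E'
from h import *
s=load('s3')
f=lambda x,y:(360+(x+.5)/5-.5,150+(y+.5)/5-.5)
for z in(.12,.14,.16):
  print(z,[np.round(atz(s,*f(*q),z),4) for q in((152,318),(210,340),(270,265),(285,265))])
st=arm.read_state();R=q2R(st['tool_rot']);p=st['position']
for l in (-.045,0): print([np.round(p+R@[x,y,l],4) for x,y in((.011,-.033),(-.011,-.033),(-.011,.02),(-.011,.033))])
E
python3 -c "
from h import *
crop('s3',340,0,200,300,2.6,'c7')"
```

```text
0.12 [array([0.4721, 0.0806, 0.12  ]), array([0.4491, 0.0746, 0.12  ]), array([0.4621, 0.0233, 0.12  ]), array([0.4582, 0.0191, 0.12  ])]
0.14 [array([0.4572, 0.1002, 0.14  ]), array([0.4351, 0.0944, 0.14  ]), array([0.4477, 0.045 , 0.14  ]), array([0.4439, 0.0409, 0.14  ])]
0.16 [array([0.4424, 0.1198, 0.16  ]), array([0.4211, 0.1142, 0.16  ]), array([0.4332, 0.0666, 0.16  ]), array([0.4295, 0.0626, 0.16  ])]
[array([0.4425, 0.1275, 0.166 ]), array([0.421 , 0.1227, 0.166 ]), array([0.4325, 0.071 , 0.166 ]), array([0.4353, 0.0583, 0.166 ])]
[array([0.4425, 0.1275, 0.121 ]), array([0.421 , 0.1227, 0.121 ]), array([0.4325, 0.071 , 0.121 ]), array([0.4353, 0.0583, 0.121 ])]
```

View pics/c7.png

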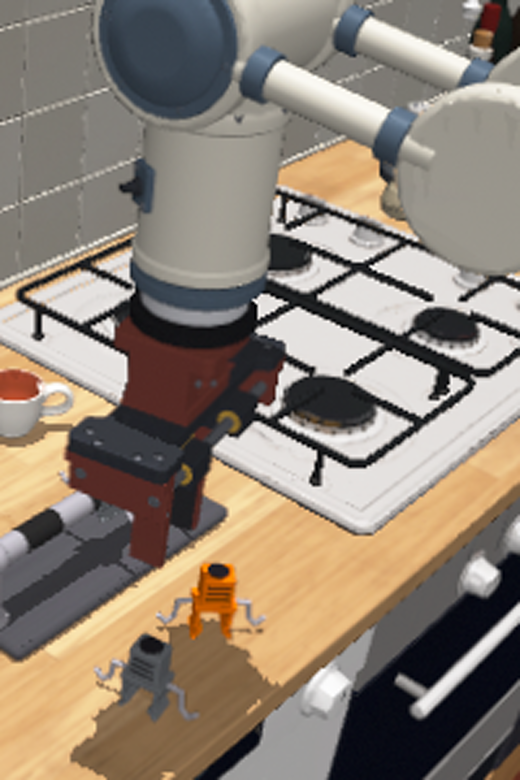

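Emit:
{"fn": "move_arm", "kwargs": {"moves": [[[0, 0.01, 0.25], [0, 0, 0]], [[0, 0.01, 0.5], [0, 0, 0]], [[0, 0.01, 0.5], [0, 0, 0]], [[0, 0.01, 0.5], [0, 0, 0]], [[0, 0.01, 0.5], [0, 0, 0]]]}}

```text
t: 3.68
position: [0.4394, 0.0921, 0.072]
tool_rot: [-0.0, 0.994, 0.109, 0.001]
ft_force: [-0.1, -0.4, -0.5]
opening: 0.0396
```

```bash
python3 - <<'E'
from h import *
s=take('scene','s4')
crop('s4',350,180,110,115,5,'c8')
plan([.439,.0915,.031],12.5)
E
```

```text
t 3.7333 pos [0.4398 0.0921 0.0725] yaw 12.504186397944606 F [ 0.63 -0.24 -0.31] open 0.03948718624300239
shift [-0.01   0.004  0.415] turn [ 0.0001 -0.0007  0.    ]
```

View pics/c8.png

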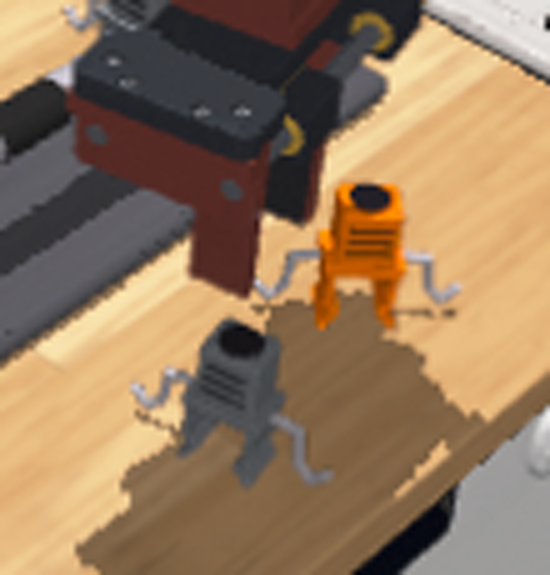

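```bash
python3 - <<'E'
from h import *
S=load('scene0');s=load('s4')
c1=lambda x,y:(315+(x+.5)/5-.5,140+(y+.5)/5-.5)
for q in((150,485),(320,365),(450,280),(140,455),(270,375)): print('rail sh',np.round(atz(S,*c1(*q),.012),4))
c=lambda x,y:(350+(x+.5)/5-.5,180+(y+.5)/5-.5)
for q in((80,550),(130,480),(270,310),(350,295),(430,350),(480,415),(400,490)): print('grip sh',q,np.round(atz(s,*c(*q),0),4))
E
```

```text
rail sh [0.5662 0.1016 0.012 ]
rail sh [ 0.5707 -0.0085  0.012 ]
rail sh [ 0.5711 -0.0986  0.012 ]
rail sh [0.5824 0.0915 0.012 ]
rail sh [0.5811 0.0127 0.012 ]
grip sh (80, 550) [0.4433 0.1674 0.    ]
grip sh (130, 480) [ 0.4547  0.1272 -0.    ]
grip sh (270, 310) [0.4799 0.0127 0.    ]
grip sh (350, 295) [ 0.4626 -0.0193  0.    ]
grip sh (430, 350) [ 0.4187 -0.017   0.    ]
grip sh (480, 415) [ 0.3817 -0.0013  0.    ]
grip sh (400, 490) [0.3789 0.0549 0.    ]
```

View pics/s4.png

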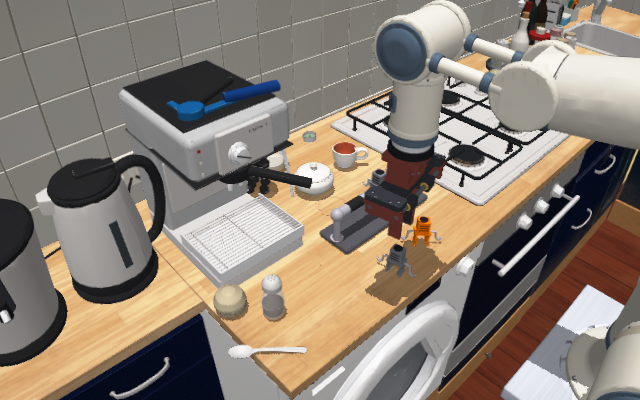

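Emit:
{"fn": "move_arm", "kwargs": {"moves": [[[0, 0, 0.1], [0, 0, 0]], [[0, 0, 0.2], [0, 0, 0]], [[-0.01, 0, 0.27], [0, 0, 0]], [[-0.01, 0, 0.27], [0, 0, 0]], [[-0.01, 0, 0.27], [0, 0, 0]]]}}

```text
t: 4.15
position: [0.4374, 0.0916, 0.0428]
tool_rot: [0.0, 0.994, 0.109, -0.001]
ft_force: [-0.1, 0.1, 0.2]
opening: 0.0394
```

```bash
python3 - <<'E'
from h import *
s=take('scene','s5')
crop('s5',350,180,110,115,5,'c9')
plan([.439,.0915,.031],12.5)
E
```

```text
t 4.2 pos [0.4379 0.0917 0.0435] yaw 12.492240053098682 F [-0.41 -0.49  0.84] open 0.03954427478088945
shift [0.011 0.004 0.125] turn [-0.      0.0002 -0.    ]
```

View pics/c9.png

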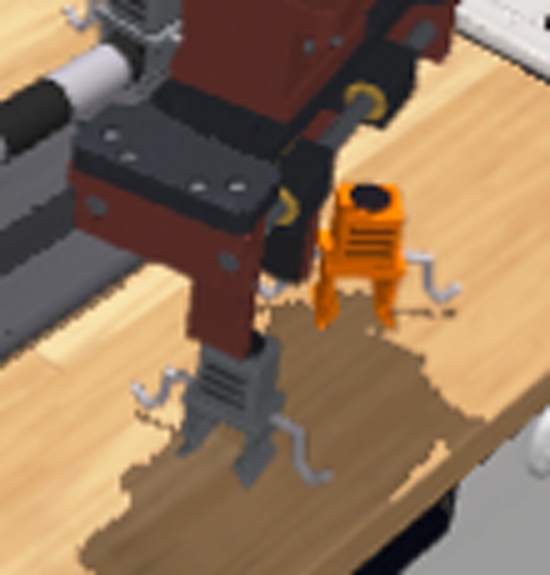

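```bash
python3 - <<'E'
from h import *
s=load('s5')
c=lambda x,y:(350+(x+.5)/5-.5,180+(y+.5)/5-.5)
st=arm.read_state();R=q2R(st['tool_rot']);p=st['position']
for z in(.07,.075,.08,.085):
    print(z,[np.round(1000*(R.T@(atz(s,*c(*q),z)-p))[:2],1) for q in((187,335),(248,357),(262,270),(303,283))])
E
```

```text
0.07 [array([ 14.4, -15.1]), array([-10. , -12.7]), array([ 8., 33.]), array([-8.4, 35.2])]
0.075 [array([ 12.1, -20. ]), array([-12. , -17.6]), array([ 5.8, 27.7]), array([-10.5,  30. ])]
0.08 [array([  9.9, -24.9]), array([-14. , -22.5]), array([ 3.7, 22.5]), array([-12.5,  24.7])]
0.085 [array([  7.7, -29.7]), array([-16.1, -27.4]), array([ 1.5, 17.2]), array([-14.6,  19.4])]
```

Emit:
{"fn": "move_arm", "kwargs": {"moves": [[[0.02, 0, 0.05], [0, 0, 0]], [[0.02, 0, 0.1], [0, 0, 0]], [[0.02, 0, 0.15], [0, 0, 0]], [[0.02, 0, 0.2], [0, 0, 0]], [[0.02, 0, 0.2], [0, 0, 0]]]}}

```text
t: 4.62
position: [0.4392, 0.092, 0.0222]
tool_rot: [0.0, 0.994, 0.109, -0.001]
ft_force: [-0.1, 0.7, -0.0]
opening: 0.0396
```

```bash
python3 - <<'E'
from h import *
s=take('scene','s6')
crop('s6',350,180,110,115,5,'c10')
plan([.439,.0915,.0],12.5)
E
```

```text
t 4.6667 pos [0.4394 0.092  0.0228] yaw 12.491751743252147 F [-0.96 -0.17 -0.17] open 0.03922130464138606
shift [-0.005  0.004  0.228] turn [-0.      0.0005 -0.    ]
```

View pics/c10.png

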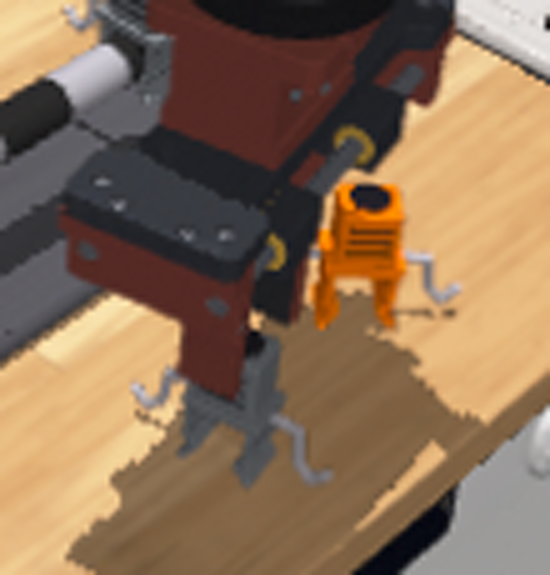

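Emit:
{"fn": "move_arm", "kwargs": {"moves": [[[0, 0, 0.06], [0, 0, 0]], [[0, 0, 0.12], [0, 0, 0]], [[0, 0, 0.18], [0, 0, 0]], [[0, 0, 0.23], [0, 0, 0]], [[0, 0, 0.23], [0, 0, 0]]]}}

```text
t: 5.08
position: [0.4391, 0.092, -0.0009]
tool_rot: [0.0, 0.994, 0.109, -0.001]
ft_force: [-0.3, -0.7, 0.3]
opening: 0.0395
```

```bash
python3 - <<'E'
from h import *
s=take('scene','s7')
crop('s7',350,180,110,115,5,'c11')
plan([.439,.0915,.0],12.5)
E
```

```text
t 5.1333 pos [ 4.394e-01  9.210e-02 -2.000e-04] yaw 12.494677586915 F [-0.15  0.73 -0.46] open 0.03948028886977193
shift [-0.005  0.005 -0.002] turn [-0.      0.0005 -0.    ]
```

View pics/c11.png

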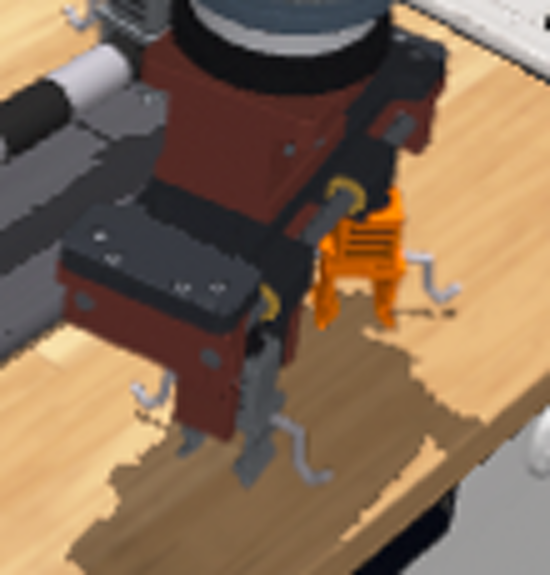

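```bash
python3 - <<'E'
from h import *
s=load('s7')
c=lambda x,y:(350+(x+.5)/5-.5,180+(y+.5)/5-.5)
st=arm.read_state();R=q2R(st['tool_rot']);p=np.array([.4390,.0915,0])
for z in(.03,.034,.038,.042):
    print(z,[np.round(1000*(R.T@(atz(s,*c(*q),z)-p))[:2],1) for q in((175,418),(235,440))])
# predicted clip block corners
for y in(-.011,.011):
  for x in(.013,-.013):
    for z in(.034,.062):
      q=proj(s,p+R@np.array([x,y,-z])); print(x,y,z,(q-[350,180]+.5)*5)
E
```

```text
0.03 [array([ 12.5, -19.4]), array([-12. , -16.8])]
0.034 [array([ 10.8, -23.1]), array([-13.5, -20.5])]
0.038 [array([  9.2, -26.7]), array([-15. , -24.2])]
0.042 [array([  7.5, -30.4]), array([-16.5, -27.8])]
0.013 -0.011 0.034 [185.96037668 397.59326011]
0.013 -0.011 0.062 [192.00009335 344.40390839]
-0.013 -0.011 0.034 [246.17509572 424.92205192]
-0.013 -0.011 0.062 [253.48944894 371.67013194]
0.013 0.011 0.034 [213.40100367 364.39415625]
0.013 0.011 0.062 [219.84186895 311.37339209]
-0.013 0.011 0.034 [272.98351494 390.9224533 ]
-0.013 0.011 0.062 [280.66585412 337.82346904]
```

Emit:
{"fn": "move_arm", "kwargs": {"moves": [[[0.02, 0, 0], [0, 0, 0]], [[0.02, 0, 0.01], [0, 0, 0]], [[0.02, 0, 0.01], [0, 0, 0]], [[0.02, 0, 0.01], [0, 0, 0]], [[0.02, 0, 0.01], [0, 0, 0]]]}}

```text
t: 5.55
position: [0.4421, 0.0926, -0.0001]
tool_rot: [-0.0, 0.994, 0.109, 0.0]
ft_force: [0.2, 0.7, -0.2]
opening: 0.0396
```

Emit:
{"fn": "move_arm", "kwargs": {"moves": [[[0, 0, 0], [0, 0, 0]], [[0, 0, 0], [0, 0, 0]], [[0, 0, 0], [0, 0, 0]], [[0, 0, 0], [0, 0, 0]], [[0, 0, 0], [0, 0, 0]]], "gripper": 0.1, "force": 12}}

```text
t: 5.97
position: [0.442, 0.0926, -0.0002]
tool_rot: [-0.0, 0.994, 0.109, 0.0]
ft_force: [0.7, -0.4, 0.2]
opening: 0.0218
```

```bash
python3 - <<'E'
from h import *
s=take('scene','s8')
crop('s8',350,180,110,115,5,'c12')
plan([.439,.0915,.0],12.5)
E
```

```text
t 6.0167 pos [ 4.42e-01  9.26e-02 -2.00e-04] yaw 12.495151503736613 F [ 0.16 -0.12  0.63] open 0.02179006980573801
shift [-0.031  0.004 -0.002] turn [-0. -0. -0.]
```

View pics/c12.png

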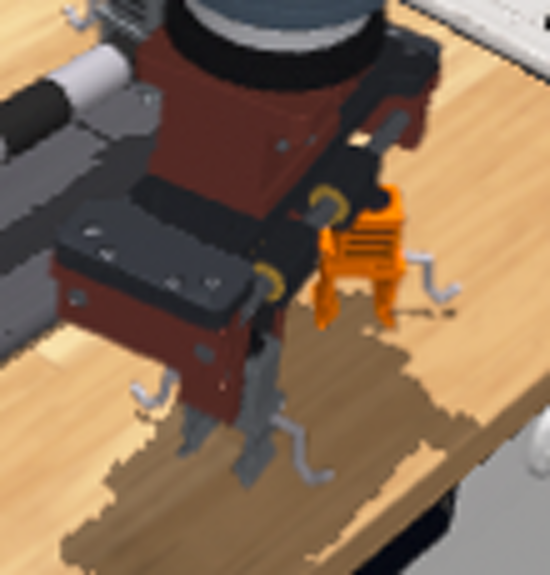

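Emit:
{"fn": "move_arm", "kwargs": {"moves": [[[0, 0, 0], [0, 0, 0]], [[0, 0, -0.1], [0, 0, 0]], [[0, 0, -0.4], [0, 0, 0]], [[0, 0, -0.8], [0, 0, 0]], [[0, 0, -1], [0, 0, 0]]], "gripper": 0.1, "force": 20}}

```text
t: 6.43
position: [0.443, 0.0927, 0.1045]
tool_rot: [-0.0, 0.994, 0.109, 0.002]
ft_force: [0.4, -0.2, 0.3]
opening: 0.0217
```

Emit:
{"fn": "move_arm", "kwargs": {"moves": [[[0, 0, -0.15], [0, 0, 0.035]], [[0, 0, -0.3], [0, 0, 0.0667]], [[0, 0, -0.3], [0, 0, 0.0667]], [[0, 0, -0.3], [0, 0, 0.0667]], [[0, 0, -0.3], [0, 0, 0.0667]]]}}

```text
t: 6.85
position: [0.4416, 0.0925, 0.1289]
tool_rot: [0.0, 1.0, 0.006, -0.001]
ft_force: [-0.4, 0.1, -0.7]
opening: 0.0222
```

```bash
python3 - <<'E'
from h import *
s=take('scene','s9')
crop('s9',330,120,130,140,5,'c13')
take('top','t9')
plan([.577,.0705,.13],.4)
E
```

```text
t 6.95 pos [0.4413 0.0925 0.1283] yaw 0.5950829885053298 F [ 0.06  1.18 -0.99] open 0.021825292153421185
shift [ 1.355  0.234 -0.021] turn [0.0001 0.0008 0.0011]
```

View pics/c13.png

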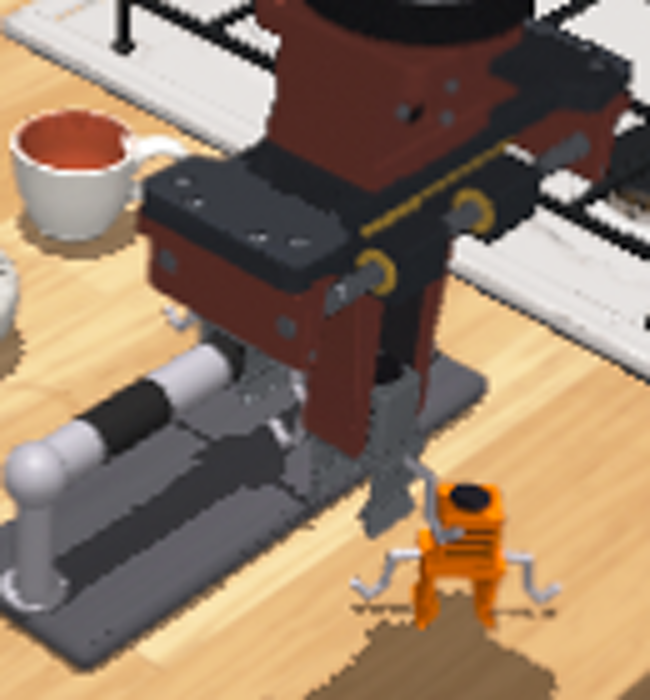

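Emit:
{"fn": "move_arm", "kwargs": {"moves": [[[0.3, 0.1, 0], [0, 0, 0.001]], [[0.6, 0.2, 0], [0, 0, 0.001]], [[0.9, 0.22, 0], [0, 0, 0.001]], [[1, 0.22, 0], [0, 0, 0.001]], [[1, 0.22, 0], [0, 0, 0.001]]]}}

```text
t: 7.37
position: [0.5429, 0.0709, 0.1272]
tool_rot: [0.0, 1.0, 0.003, -0.002]
ft_force: [-0.2, 0.3, -0.0]
opening: 0.0216
```

Emit:
{"fn": "move_arm", "kwargs": {"moves": [[[0.2, 0, 0], [0, 0, 0]], [[0.37, 0, 0], [0, 0, 0]], [[0.37, 0, 0.15], [0, 0, 0]], [[0.37, 0, 0.3], [0, 0, 0]], [[0.37, 0, 0.3], [0, 0, 0]]]}}

```text
t: 7.78
position: [0.5766, 0.0716, 0.0953]
tool_rot: [0.0, 1.0, 0.003, -0.004]
ft_force: [-0.2, -0.5, -1.4]
opening: 0.0219
```

```bash
python3 - <<'E'
from h import *
s=take('scene','s10')
crop('s10',315,120,120,120,6,'c14')
take('top','t10');crop('t10',280,130,140,120,5,'c15')
plan([.5795,.0715,.078],.4)
E
```

```text
t 7.8833 pos [0.5778 0.0717 0.0988] yaw 0.3526968966313219 F [ 0.6  -0.76 -0.42] open 0.021824548061962646
shift [0.017 0.002 0.208] turn [ 0.      0.0008 -0.0003]
```

View pics/c14.png

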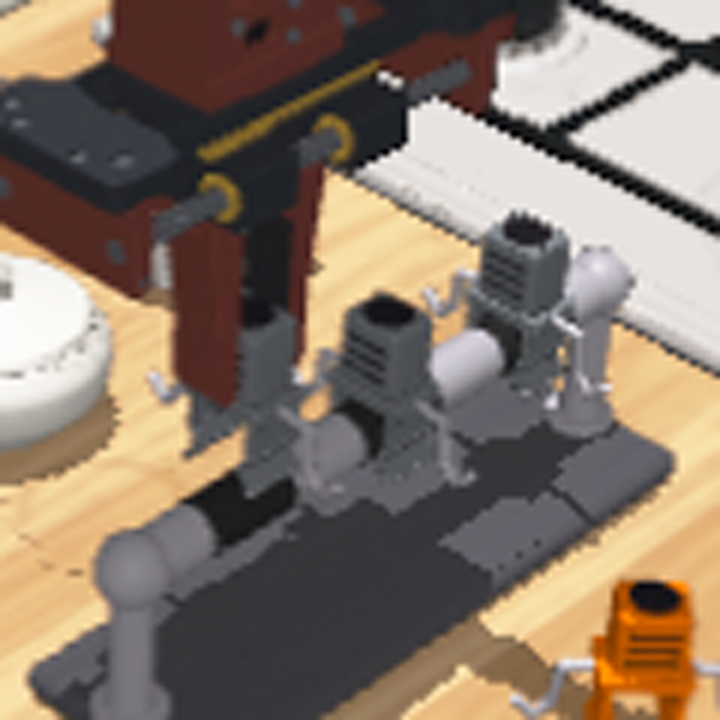

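View pics/c15.png

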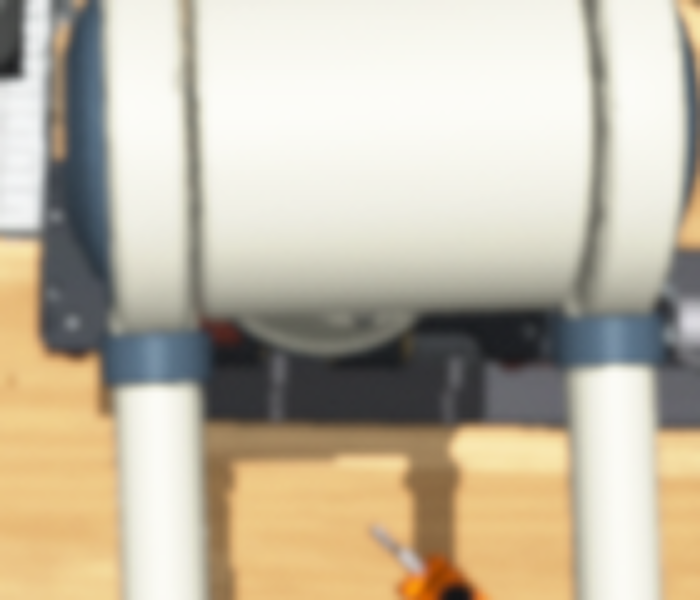

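```bash
cat >> h.py <<'E'
def overlay(tag,u0,v0,w,h,k,out,centre,lip,yaw=.006):
    s=load(tag); im=cv2.imread(f'pics/{tag}.png')[v0:v0+h,u0:u0+w]; im=cv2.resize(im,None,fx=k,fy=k,interpolation=cv2.INTER_CUBIC)
    Rz=Ro.from_euler('z',yaw).as_matrix()
    def P(x,y,z): return tuple(int(a) for a in ((proj(s,np.array([*centre,lip])+Rz@np.array([x,y,z]))-[u0,v0]+.5)*k))
    for z in(.03425,.06175):
        c=[P(x,y,z) for x,y in((.013,.011),(.013,-.011),(-.013,-.011),(-.013,.011))]
        cv2.polylines(im,[np.array(c)],True,(0,255,0),1)
    for x in(.014,-.014): cv2.line(im,P(x,.012,0),P(x,-.012,0),(0,255,255),1)
    a=lambda x,y,z:tuple(int(q) for q in ((proj(s,[x,y,z])-[u0,v0]+.5)*k))
    cv2.line(im,a(.5768,.0505,.086),a(.5768,.0905,.086),(255,0,255),1)
    cv2.imwrite(f'pics/{out}.png',im)
E
python3 - <<'E'
from h import *
st=arm.read_state()['position']
overlay('s10',315,120,120,120,6,'c16',(st[0]-.003,st[1]-.001),st[2])
E
```

```text
(no output)
```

View pics/c16.png

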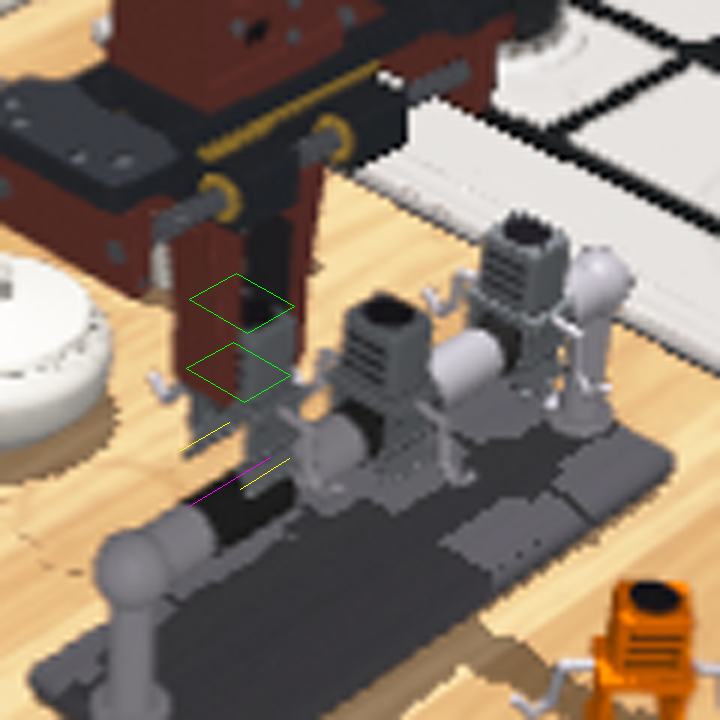

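Emit:
{"fn": "move_arm", "kwargs": {"moves": [[[0.02, 0.01, 0.05], [0, 0, 0]], [[0.02, 0.01, 0.1], [0, 0, 0]], [[0.02, 0.01, 0.15], [0, 0, 0]], [[0.02, 0.01, 0.18], [0, 0, 0]], [[0.02, 0.01, 0.18], [0, 0, 0]]]}}

```text
t: 8.3
position: [0.5806, 0.0706, 0.0807]
tool_rot: [0.0, 1.0, 0.003, -0.001]
ft_force: [0.7, -0.3, -0.1]
opening: 0.0221
```

```bash
python3 - <<'E'
from h import *
s=take('scene','s11')
plan([.5795,.0715,.075],.4)
st=arm.read_state()['position']
overlay('s11',315,120,120,120,6,'c17',(st[0]-.003,st[1]-.001),st[2])
crop('s11',330,170,60,60,10,'c17b')
E
```

```text
t 8.35 pos [0.5808 0.0706 0.0812] yaw 0.309218818977799 F [-0.3  0.2 -0.8] open 0.02220985801133105
shift [-0.013 -0.009  0.062] turn [ 0.      0.0003 -0.0005]
```

View pics/c17.png

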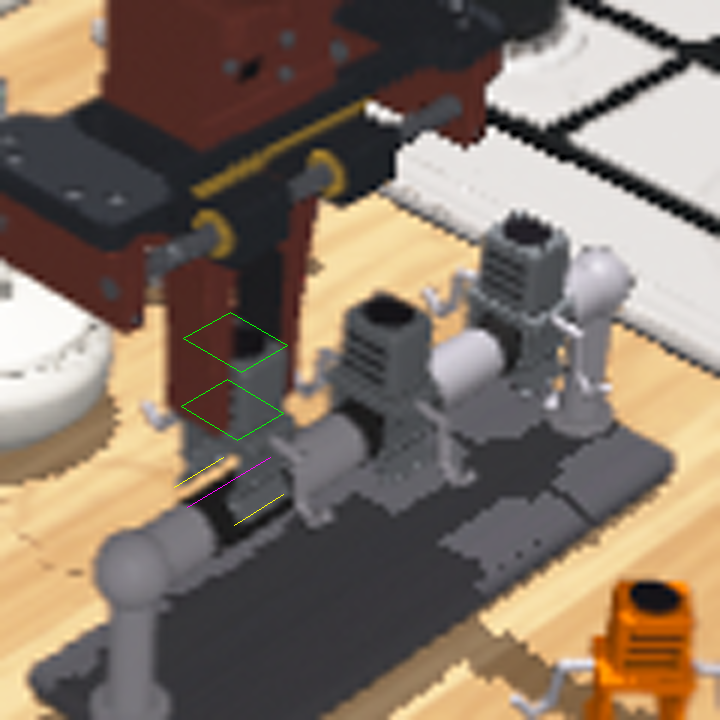

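View pics/c17b.png

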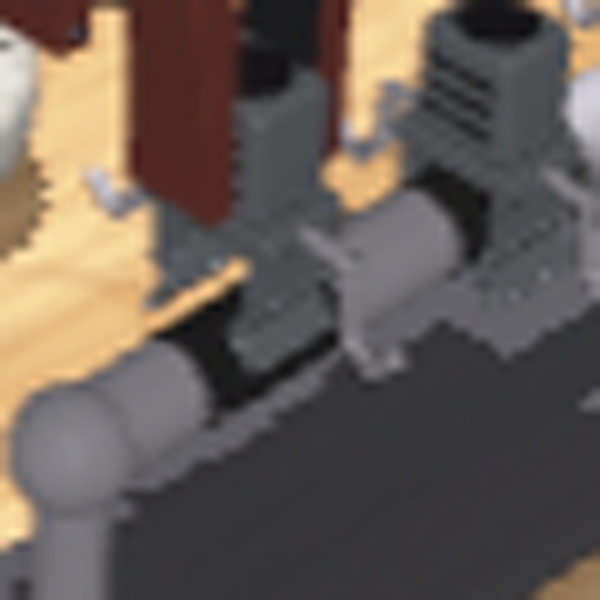

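```bash
python3 - <<'E'
from h import *
s=load('s11')
h=.0 
for z in(-.01,0,.01):
  base=proj(s,[.5768,-.0047,.075+z])
  for x,y,b in((.5768,.0706,.096),(.5768,.0706,.098),(.5788,.0706,.096),(.5768,.0726,.096)): print(z,(x,y,b),(proj(s,[x,y,b+z])-base)*6)
E
```

```text
-0.01 (0.5768, 0.0706, 0.096) [-145.66586825   42.01074016]
-0.01 (0.5768, 0.0706, 0.098) [-145.44809973   37.33726   ]
-0.01 (0.5788, 0.0706, 0.096) [-149.89035416   39.34283061]
-0.01 (0.5768, 0.0726, 0.096) [-149.81615969   44.49276883]
0 (0.5768, 0.0706, 0.096) [-146.45765963   41.0174884 ]
0 (0.5768, 0.0706, 0.098) [-146.23776217   36.28549492]
0 (0.5788, 0.0706, 0.096) [-150.71004293   38.36004307]
0 (0.5768, 0.0726, 0.096) [-150.6323241    43.48865182]
0.01 (0.5768, 0.0706, 0.096) [-147.2557805    39.99446815]
0.01 (0.5768, 0.0706, 0.098) [-147.03373733   35.20311454]
0.01 (0.5788, 0.0706, 0.096) [-151.53635095   37.34809574]
0.01 (0.5768, 0.0726, 0.096) [-151.4550314    42.45415686]
```

Emit:
{"fn": "move_arm", "kwargs": {"moves": [[[0, 0, 0.01], [0, 0, 0]], [[0, 0, 0.02], [0, 0, 0]], [[0, 0, 0.03], [0, 0, 0]], [[0, 0, 0.04], [0, 0, 0]], [[0, 0, 0.04], [0, 0, 0]]]}}

```text
t: 8.77
position: [0.5811, 0.0706, 0.0775]
tool_rot: [0.0, 1.0, 0.003, -0.0]
ft_force: [-0.3, 0.3, -0.9]
opening: 0.0219
```

Emit:
{"fn": "move_arm", "kwargs": {"moves": [[[0, 0, 0.0], [0, 0, 0]], [[0, 0, 0.01], [0, 0, 0]], [[0, 0, 0.01], [0, 0, 0]], [[0, 0, 0.01], [0, 0, 0]], [[0, 0, 0.01], [0, 0, 0]]]}}

```text
t: 9.18
position: [0.5811, 0.0706, 0.0767]
tool_rot: [-0.0, 1.0, 0.003, -0.0]
ft_force: [-0.1, 0.2, -1.8]
opening: 0.022
```

Emit:
{"fn": "move_arm", "kwargs": {"moves": [[[0, 0, 0.0], [0, 0, 0]], [[0, 0, 0.01], [0, 0, 0]], [[0, 0, 0.01], [0, 0, 0]], [[0, 0, 0.01], [0, 0, 0]], [[0, 0, 0.01], [0, 0, 0]]]}}

```text
t: 9.6
position: [0.581, 0.0706, 0.0758]
tool_rot: [-0.0, 1.0, 0.003, -0.0]
ft_force: [-2.1, 0.5, 0.1]
opening: 0.0217
```

```bash
python3 - <<'E'
from h import *
for _ in range(1): plan([.5795,.0715,.075],.4)
take('scene','s12')
crop('s12',330,170,60,60,10,'c18')
E
```

```text
t 9.6 pos [0.581  0.0706 0.0758] yaw 0.30827576008452223 F [-2.14  0.46  0.05] open 0.02169849595750561
shift [-0.015 -0.009  0.008] turn [-0.      0.0001 -0.0005]
```

View pics/c18.png

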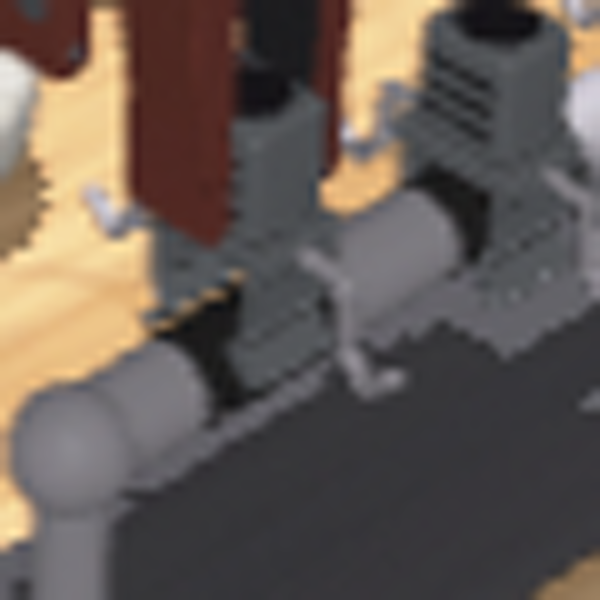

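Emit:
{"fn": "move_arm", "kwargs": {"moves": [[[-0.01, 0, 0.0], [0, 0, 0]], [[-0.01, 0, 0.005], [0, 0, 0]], [[-0.01, 0, 0.01], [0, 0, 0]], [[-0.01, 0, 0.01], [0, 0, 0]], [[-0.01, 0, 0.01], [0, 0, 0]]]}}

```text
t: 10.07
position: [0.58, 0.0706, 0.0747]
tool_rot: [0.0, 1.0, 0.003, -0.0]
ft_force: [-1.4, -0.6, 1.1]
opening: 0.0221
```

Emit:
{"fn": "move_arm", "kwargs": {"moves": [[[0, 0, 0.0], [0, 0, 0]], [[0, 0, 0.0], [0, 0, 0]], [[0, 0, 0.0], [0, 0, 0]], [[0, 0, 0], [0, 0, 0]], [[0, 0, 0], [0, 0, 0]]]}}

```text
t: 10.48
position: [0.5801, 0.0706, 0.0747]
tool_rot: [0.0, 1.0, 0.003, -0.0]
ft_force: [-1.1, 0.3, 0.9]
opening: 0.0218
```

Emit:
{"fn": "move_arm", "kwargs": {"moves": [[[-0.01, 0, 0.005], [0, 0, 0]], [[-0.01, 0, 0.005], [0, 0, 0]], [[-0.01, 0, 0.005], [0, 0, 0]], [[-0.01, 0, 0.005], [0, 0, 0]], [[-0.01, 0, 0.005], [0, 0, 0]]]}}

```text
t: 10.9
position: [0.5796, 0.0706, 0.0745]
tool_rot: [-0.0, 1.0, 0.003, 0.001]
ft_force: [1.7, 0.4, 0.8]
opening: 0.0217
```

Emit:
{"fn": "move_arm", "kwargs": {"moves": [[[0, 0, 0.0], [0, 0, 0]], [[0, 0, 0.0], [0, 0, 0]], [[0, 0, 0.0], [0, 0, 0]], [[0, 0, 0], [0, 0, 0]], [[0, 0, 0], [0, 0, 0]]], "gripper": 0.4}}

```text
t: 11.32
position: [0.579, 0.0706, 0.074]
tool_rot: [0.0, 1.0, 0.003, -0.0]
ft_force: [-0.4, 0.4, -0.9]
opening: 0.0349
```

```bash
python3 - <<'E'
from h import *
for _ in range(1): plan([.5795,.0715,.075],.4)
take('scene','s13')
crop('s13',315,130,80,100,6,'c19')
E
```

```text
t 11.3167 pos [0.579  0.0706 0.074 ] yaw 0.30658979072650056 F [-0.35  0.39 -0.93] open 0.03492262322775942
shift [ 0.005 -0.009 -0.01 ] turn [ 0.      0.0001 -0.0005]
```

View pics/c19.png

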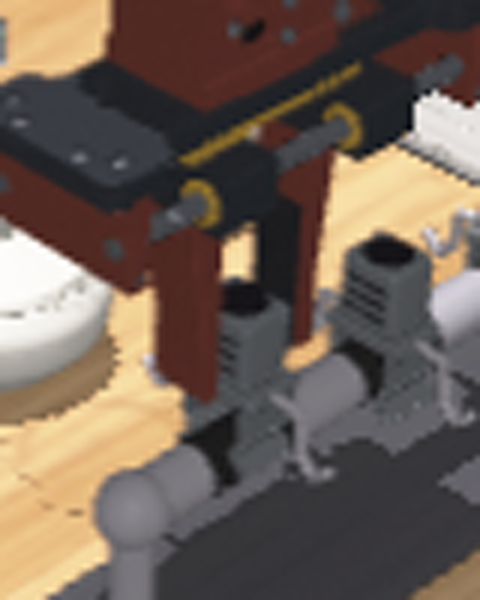

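Emit:
{"fn": "move_arm", "kwargs": {"moves": [[[0, 0, -0.05], [0, 0, 0]], [[0, 0, -0.2], [0, 0, 0]], [[0, 0, -0.4], [0, 0, 0]], [[0, 0, -0.55], [0, 0, 0]], [[0, 0, -0.55], [0, 0, 0]]]}}

```text
t: 11.78
position: [0.5809, 0.0707, 0.1338]
tool_rot: [-0.0, 1.0, 0.003, 0.003]
ft_force: [0.2, -0.0, 0.4]
opening: 0.0349
```

Emit:
{"fn": "move_arm", "kwargs": {"moves": [[[0, 0, 0.0], [0, 0, 0]], [[0, 0, 0.0], [0, 0, 0]], [[0, 0, 0.0], [0, 0, 0]], [[0, 0, 0], [0, 0, 0]], [[0, 0, 0], [0, 0, 0]]], "gripper": 0}}

```text
t: 12.2
position: [0.5787, 0.0706, 0.1281]
tool_rot: [0.0, 1.0, 0.003, -0.001]
ft_force: [-0.7, 1.0, -0.1]
opening: 0.0053
```

```bash
python3 - <<'E'
from h import *
for _ in range(1): plan([.579,.0706,.137-.037],.4)
s=take('scene','s14')
crop('s14',315,110,90,110,6,'c20')
overlay('s14',315,110,90,110,6,'c21',(.5768,.0706),.075)
E
```

```text
t 12.2 pos [0.5787 0.0706 0.1281] yaw 0.3106163159288428 F [-0.71  1.03 -0.12] open 0.00530110417361545
shift [ 0.004 -0.     0.281] turn [ 0.      0.0006 -0.0005]
```

View pics/c20.png

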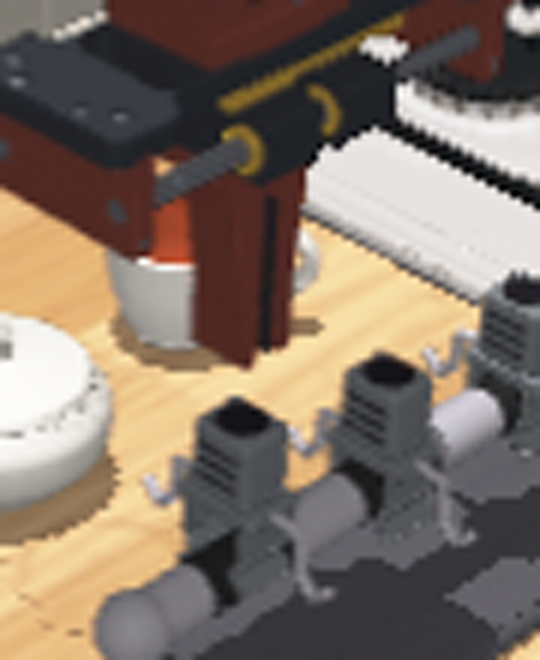

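View pics/c21.png

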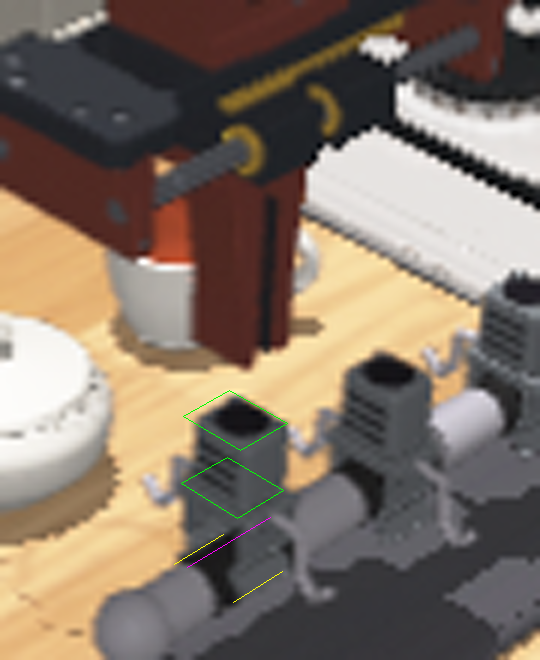

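Emit:
{"fn": "move_arm", "kwargs": {"moves": [[[0, 0, 0.07], [0, 0, 0]], [[0, 0, 0.14], [0, 0, 0]], [[0, 0, 0.2], [0, 0, 0]], [[0, 0, 0.2], [0, 0, 0]], [[0, 0, 0.2], [0, 0, 0]]]}}

```text
t: 12.67
position: [0.5786, 0.0706, 0.1082]
tool_rot: [0.0, 1.0, 0.003, -0.001]
ft_force: [0.3, 0.0, 0.4]
opening: 0.0003
```

```bash
python3 - <<'E'
from h import *
for _ in range(1): plan([.579,.0706,.137-.037],.4)
s=take('scene','s15')
crop('s15',315,110,90,110,6,'c22')
S=load('s14')
b=proj(S,[.5768,-.0047,.11975])
for x,y in((.5768,.0706),(.5748,.0706),(.5768,.0686)): print((proj(S,[x,y,.13675])-b)*6)
E
```

```text
t 12.6667 pos [0.5786 0.0706 0.1082] yaw 0.3055010925179786 F [0.28 0.02 0.37] open 0.00032718794800068874
shift [ 0.004 -0.     0.082] turn [ 0.      0.0006 -0.0005]
[-150.53673833   46.16874168]
[-146.1573582    48.78337642]
[-146.27058419   43.75405857]
```

View pics/c22.png

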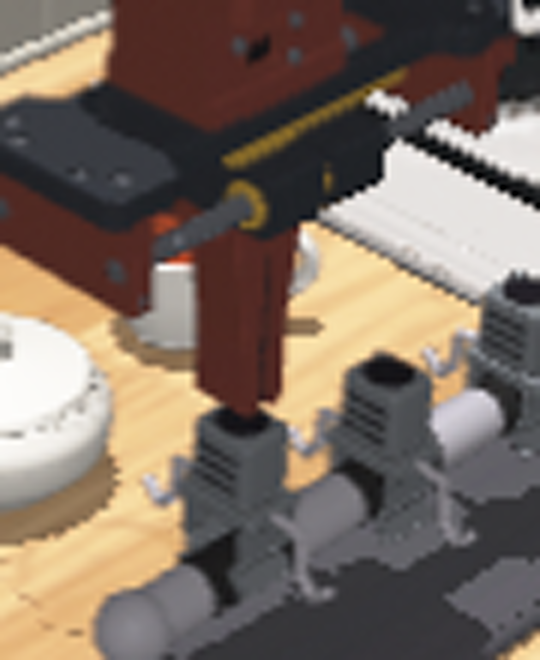

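Emit:
{"fn": "move_arm", "kwargs": {"moves": [[[-0.01, 0, 0.02], [0, 0, 0]], [[-0.01, 0, 0.04], [0, 0, 0]], [[-0.01, 0, 0.06], [0, 0, 0]], [[-0.01, 0, 0.08], [0, 0, 0]], [[-0.01, 0, 0.09], [0, 0, 0]]]}}

```text
t: 13.13
position: [0.578, 0.0706, 0.0999]
tool_rot: [0.0, 1.0, 0.003, -0.0]
ft_force: [-0.1, -0.2, 1.3]
opening: 0.0002
```

Emit:
{"fn": "move_arm", "kwargs": {"moves": [[[0, 0, 0.01], [0, 0, 0]], [[0, 0, 0.02], [0, 0, 0]], [[0, 0, 0.02], [0, 0, 0]], [[0, 0, 0.02], [0, 0, 0]], [[0, 0, 0.02], [0, 0, 0]]]}}

```text
t: 13.55
position: [0.5787, 0.0706, 0.0994]
tool_rot: [-0.0, 1.0, 0.003, 0.001]
ft_force: [-0.1, 0.1, 4.3]
opening: 0.0001
```

Emit:
{"fn": "move_arm", "kwargs": {"moves": [[[0, 0, 0.01], [0, 0, 0]], [[0, 0, 0.02], [0, 0, 0]], [[0, 0, 0.03], [0, 0, 0]], [[0, 0, 0.03], [0, 0, 0]], [[0, 0, 0.03], [0, 0, 0]]]}}

```text
t: 13.97
position: [0.5787, 0.0707, 0.0965]
tool_rot: [-0.0, 1.0, 0.003, 0.001]
ft_force: [0.8, 0.5, 5.6]
opening: 0.0006
```

Contact is at about z 0.0995, as predicted. I'll press on, about 16 mm in total.

Emit:
{"fn": "move_arm", "kwargs": {"moves": [[[0, 0, 0.01], [0, 0, 0]], [[0, 0, 0.02], [0, 0, 0]], [[0, 0, 0.03], [0, 0, 0]], [[0, 0, 0.04], [0, 0, 0]], [[0, 0, 0.04], [0, 0, 0]]]}}

```text
t: 14.38
position: [0.5777, 0.0706, 0.0903]
tool_rot: [0.0, 1.0, 0.003, -0.001]
ft_force: [0.5, 0.4, -0.2]
opening: 0.0006
```

Emit:
{"fn": "move_arm", "kwargs": {"moves": [[[0, 0, 0.01], [0, 0, 0]], [[0, 0, 0.02], [0, 0, 0]], [[0, 0, 0.03], [0, 0, 0]], [[0, 0, 0.04], [0, 0, 0]], [[0, 0, 0.04], [0, 0, 0]]]}}

```text
t: 14.8
position: [0.5779, 0.0706, 0.0867]
tool_rot: [0.0, 1.0, 0.003, -0.0]
ft_force: [-0.5, -0.7, -0.3]
opening: 0.0001
```

```bash
python3 - <<'E'
from h import *
for _ in range(1): plan([.579,.0706,.0825],.4)
s=take('scene','s16')
crop('s16',315,110,90,110,6,'c23')
E
```

```text
t 14.8 pos [0.5779 0.0706 0.0867] yaw 0.30511128468355014 F [-0.55 -0.7  -0.27] open 0.00013408057038270278
shift [ 0.011 -0.     0.042] turn [ 0.      0.0003 -0.0005]
```

View pics/c23.png

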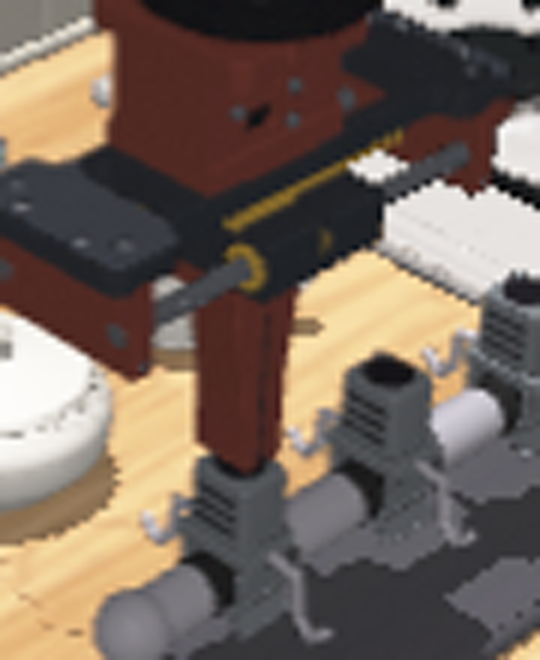

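Emit:
{"fn": "move_arm", "kwargs": {"moves": [[[0, 0, 0.01], [0, 0, 0]], [[0, 0, 0.02], [0, 0, 0]], [[0, 0, 0.03], [0, 0, 0]], [[0, 0, 0.04], [0, 0, 0]], [[0, 0, 0.04], [0, 0, 0]]]}}

```text
t: 15.27
position: [0.5782, 0.0706, 0.0831]
tool_rot: [-0.0, 1.0, 0.003, 0.0]
ft_force: [0.5, -0.2, 0.1]
opening: 0.0005
```

Emit:
{"fn": "move_arm", "kwargs": {"moves": [[[0, 0, 0.0], [0, 0, 0]], [[0, 0, 0.01], [0, 0, 0]], [[0, 0, 0.02], [0, 0, 0]], [[0, 0, 0.02], [0, 0, 0]], [[0, 0, 0.02], [0, 0, 0]]]}}

```text
t: 15.68
position: [0.5789, 0.0706, 0.0828]
tool_rot: [-0.0, 1.0, 0.003, 0.001]
ft_force: [0.3, 0.6, 5.5]
opening: 0.0003
```

Emit:
{"fn": "move_arm", "kwargs": {"moves": [[[0, 0, 0.01], [0, 0, 0]], [[0, 0, 0.02], [0, 0, 0]], [[0, 0, 0.02], [0, 0, 0]], [[0, 0, 0.02], [0, 0, 0]], [[0, 0, 0.02], [0, 0, 0]]]}}

```text
t: 16.1
position: [0.5795, 0.0707, 0.0827]
tool_rot: [-0.0, 1.0, 0.003, 0.002]
ft_force: [-3.0, -0.0, 11.5]
opening: 0.0006
```

Emit:
{"fn": "move_arm", "kwargs": {"moves": [[[0, 0, -0.1], [0, 0, 0]], [[0, 0, -0.3], [0, 0, 0]], [[0, 0, -0.6], [0, 0, 0]], [[0, 0, -1], [0, 0, 0]], [[0, 0, -1], [0, 0, 0]]]}}

```text
t: 16.52
position: [0.5807, 0.0708, 0.1884]
tool_rot: [-0.0, 1.0, 0.003, 0.006]
ft_force: [0.4, -0.3, 0.9]
opening: 0.0003
```

Emit:
{"fn": "move_arm", "kwargs": {"moves": [[[-0.4, 0, 0], [0, 0, 0]], [[-0.8, 0, 0], [0, 0, 0]], [[-1, 0, 0], [0, 0, 0]], [[-1, 0, 0], [0, 0, 0]], [[-1, 0, 0], [0, 0, 0]]]}}

```text
t: 16.93
position: [0.4779, 0.0701, 0.18]
tool_rot: [-0.0, 1.0, 0.003, 0.001]
ft_force: [-0.4, 0.1, -0.1]
opening: 0.0005
```

```bash
python3 - <<'E'
from h import *
plan([.579,.0706,.0825],.4)
s=take('scene','s17')
crop('s17',315,130,110,110,6,'c24')
take('top','t17')
E
```

```text
t 16.9333 pos [0.4779 0.0701 0.18  ] yaw 0.31941333451778053 F [-0.44  0.09 -0.11] open 0.0005164197641488044
shift [1.009e+00 1.000e-03 9.770e-01] turn [-0.     -0.0006 -0.0004]
```

View pics/c24.png

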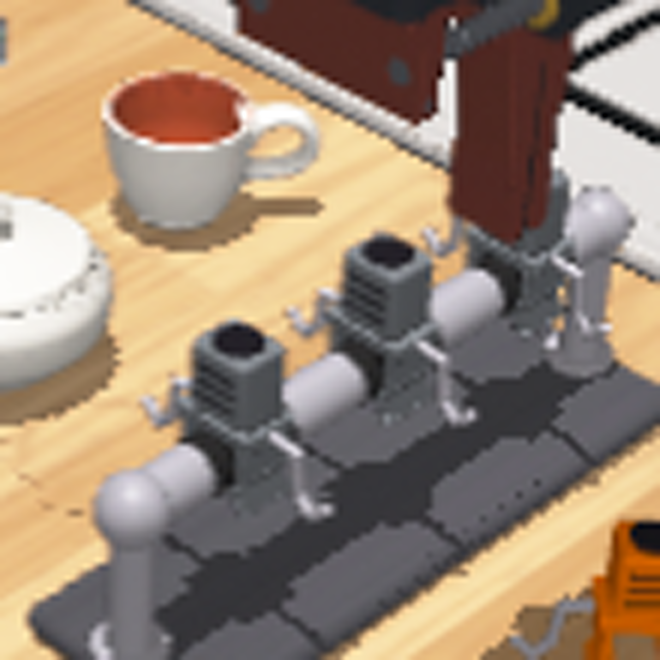

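View pics/t17.png

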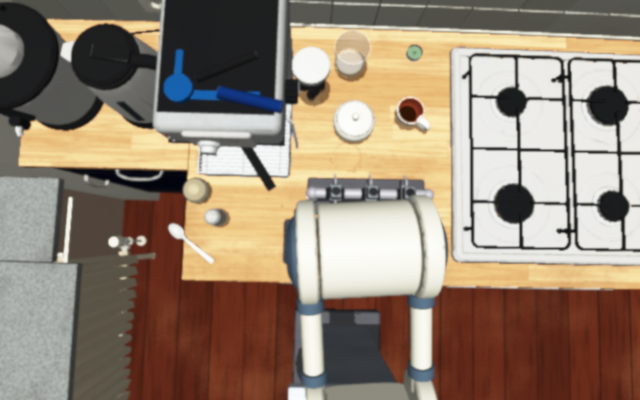

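```bash
python3 - <<'E'
from h import *
crop('t17',300,170,130,50,6,'c25')
s=load('s17')
c=lambda x,y:(315+(x+.5)/6-.5,130+(y+.5)/6-.5)
for q in((240,340),(393,252)): print(np.round(atz(s,*c(*q),.11975),4))
E
```

```text
[0.5758 0.0682 0.1198]
[ 0.5756 -0.0074  0.1198]
```

View pics/c25.png

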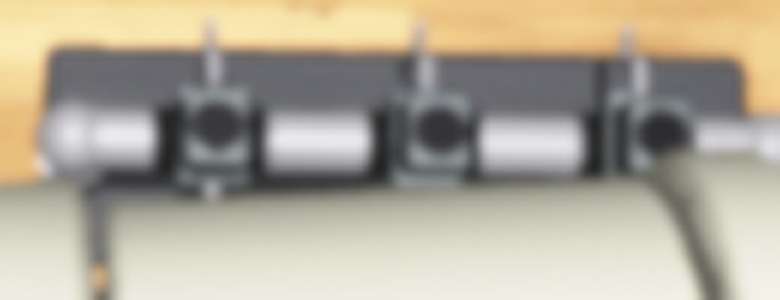

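The fitted clip matches its neighbours: 75.6 mm spacing, and the same x and height. It is square and centred on the sleeve, and the hand is clear. Handing in.

```bash
python3 -c "
from h import *
job_done()"
```

```text
the job is handed in; nothing more can be done
```

The grey double hook is snapped home over the middle of the bare sleeve, and I've handed the job in after about 17 s of the 48 s. No verdict was reported.

- **What I did:** I gripped the loose grey clip across its block and set it astride the tube, square to it. I let go and checked in a picture that it stood there by itself. Then I pressed its top down with the shut fingers until it snapped on, and moved the hand up and back.
- **Checks that agreed:**
  - The push force rose to about 6 N and dropped to zero at the snap.
  - The hard stop came 17 mm below where the fingers first touched the clip, and held at 11.5 N.
  - In the last pictures its top is 75.6 mm from the neighbouring clip's and level with it, with the hooks square to the tube and the sleeve showing evenly on both sides.
  - The cup, bowl and shaker look unmoved.
- **Check that disagreed:** The reported height of the tool was about 37 mm lower than where the camera showed the fingertips. It read 0 with the tips clearly above the worktop and no contact. I used the heights seen in the pictures instead, and the contact heights confirmed them. The fingers were also about 2–3 mm off in x, which I corrected for.
- **Not measured:** I could not read the arm joint angles directly. That the arms are closed is inferred from the force drop, the hard stop and the match with the other clips.

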